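Clip the second snap hook on a hanging sign's eye bolt

TASK

Take the steel snap hook out of the slotted stand and clip it on the sign's empty eye bolt: push its gate against the ring by feel until the ring is inside and the gate snaps shut. Then tug the hook lightly upward (some 6 to 10 N) to check that it has caught, let it down on the ring and let go, leaving it clipped on. The glue in the eye's thread is still setting, so be gentle with it throughout, and leave the other hardware and the small things around the sign where they are.

Things in the scene. Friction and masses are not known exactly. Their poses are not given: they have to be found in the camera images.
- hook_mid (a point): Middle of the steel snap hook: flat oval loop 120 mm long, 50 wide, 11 thick, 120 to 200 g, standing in a slot of the stand, gate side down, this point 25 mm above the slot floor. x runs along the loop to its bow (nose) end, z points to the spine (up in the stand), y across the thickness. Inside, the loop is 28 mm high (z) and 98 mm long (x).
- hook_spine (a point): Middle of the hook's spine, the flat straight bar to hold it by: 72 mm long (x), 11 mm thick (y), 12 mm high (z); z +19.5 mm from hook_mid; axes as hook_mid. Held a little to the hinge's side (-x), it leaves the bow end free.
- hook_nose (a point): Rounded end of the hook's fixed nose (11 mm thick), where gate and nose meet; x +26 mm, z -19.5 mm from hook_mid; axes as hook_mid. The ring goes in here: against the gate on the hinge's side of this point (5 to 18 mm in -x), inward (+z of the hook), then past the nose toward the bow (+x of the hook).
- gate (a joint): Angle of the sprung gate (9 mm thick, hinge at x -27 mm from hook_mid, free end at x +25 mm), rad: 0 shut, growing as it swings inward, hard stop at 0.56. It yields at about 3.5 N, 7 N at the stop. Kept against the stop, an 8 mm wire slid toward the bow goes over the nose and, once past the gate's tip, lets the gate snap back (10 to 25 mm of slide); pressed less deep, it catches.
- free_eye: The empty eye bolt on the sign's top (the other already carries a hook). Origin: foot of its lock nut, 130 mm above the table; z up. Ring: 8 mm wire, 40 mm hole, in this y-z plane; its top runs along y, so a hook has to lie along x, either way round. Over 18 N on the eye, or a hook dropped on it, disturbs its glue: lower the hook till it rests on the ring, then let go.
- eye_mid (a point): Point 52 mm straight above the origin of free_eye, within 18 mm of the middle of the ring's hole; axes as free_eye. The long-shanked eye is screwed up or down to level the sign: the centre of the ring's top wire (ring_top_wire in the rules) is 58 to 94 mm straight above the origin of free_eye, different each time and not measured: find it by touch.
- sign: The hanging light-box sign, 460 mm long (y), 80 mm thick (x), 130 mm high, fixed on the table; origin at the centre of its underside. Its two eyes stand about 140 mm from its middle on either side, on the top edge; a driver box 56 mm long and 28 mm high sits on the middle of the top.
- stand: Plywood stand, 110 mm long (x), 186 mm wide (y), fixed; origin under its centre. Three slots along x, 15 mm wide, 62 mm apart, floors 12 mm and tops 34 mm above the table; they hold, in any order, the snap hook, an oval link with a screw sleeve and a shackle.
- quick_link: Oval steel link with a screw sleeve, 103 mm long, in the stand; leave it there.
- shackle: Steel shackle with a cross pin, about 85 mm long, in the stand; leave it there.
- tape_roll: Roll of tape lying flat, 100 mm across, 25 mm high; leave it.
- screwdriver_grip (a point): Screwdriver, 200 mm long, lying behind the sign (point on its handle); leave it.
- tub: Small grey tub, 72 mm across, 60 mm high; leave it.
- knife: Black utility knife, 180 mm long, lying in front of the sign; leave it.
Mind the look-alikes: they are no part of the job. What is shaped like the part that bears hook_mid but purple or yellow is not meant.

How it is judged:
By the outcome, as a careful person would: the job done as asked, in the order asked, and still so for the second after the job is handed in, with the robot touching nothing.
It also fails if it takes over 72 s, if anything falls off the work surface, if the arm or the gripper's body presses on something with over 40 N, if the wrist force passes 120 N, or if a joint passes its speed limit or range.

ROBOT

A 6-joint arm with a two-finger parallel gripper is mounted at the origin on the work surface. World frame = base frame: x ahead of the robot, y to its left, z up, the work surface at z = 0. Lengths are in m, angles in degrees, forces in N, time in s.
With the tool pointing down it reaches from about 0.4 to 0.825 m from the base axis. Payload 7 kg.
Tool frame: the origin (TCP) lies midway between the tips of the shut fingers; the grasp point (between the pads) lies 19 mm behind it; z points along the fingers, y is the direction in which the jaws open and shut (so a half turn about z gives the same grasp; the last joint's range is limited). The gripper opens to 88 mm and grips with 3 to 60 N. Pads are 19 mm wide; open, the fingers measure 130 mm over their backs; the gripper's body (78 mm by 193 mm) begins 47 mm behind the grasp point.
Start: joints at [-49.498, 20.546, 0.682, 0, -70.136, -16.507], TCP at [0.274, -0.617, 0.227] pointing down, gripper open.
Joint ranges: [-176.03, 176.03], [-82.01, 121.73], [-58.28, 71.71], [-173.87, 95.51], [-174.79, -0.11], [-173.66, 173.66]. Speed limits (degrees/s): [136.94, 136.94, 172.46, 180, 180, 180].

INTERFACE

Orientations are given as [roll, pitch, yaw] about the fixed x, y, z axes, in that order (R = Rz(yaw) Ry(pitch) Rx(roll)).
In Python, from plant import ctrl gives the robot as it stands. The module is installed in compiled form; this text tells all that it offers.
- The arm moves only by the tool arm_command, never from a script. Its argument "targets" is a list that holds one entry, the list of rows, each a list of 7 numbers: the turn, a rotation vector about the world's x, y, z in rad, then the shift along the world's x, y, z in cm, then the opening, from 0 (shut) to 1 (fully open). A call has 1 to 8 rows; each row is the pose to reach, as a shift and turn from the pose commanded when the call began; what a row does not reach only later rows make up. A row lasts 1/12 s, in which the tool goes at most 41.7 mm and 7.16 degrees, less where a joint would pass 70% of its speed; a pose out of reach is approached as far as the arm can. A call with a gripper value outside its range is refused whole. The fingers move at their own pace and stop on an object; the grip force is fixed at half the most. Time passes only in rows, so rows that repeat a pose let the fingers close. It gives the time, the measured TCP pose, the force and the opening at its end, in the units of the state.
- ctrl.get_obs(): the state, without advancing time (a new reading comes with each control period).
- ctrl.snapshot(name): name is "side" or "top"; returns the picture (384x512x3 uint8, blue, green, red); there is no depth.
- ctrl.camera_model(name): a dict with "K" (3x3 intrinsics, pixels), "xyz" and "rotation" of the camera in the world. Camera axes: x right, y up, looking along -z (the intrinsics and any distortion apply to the point x, -y, -z); pixel columns grow to the right and rows downward; lengths in m; the calibration is good to about 2 mm. A picture is of the moment at which its call begins. camera_model takes no time and is no camera call.
- ctrl.close_job(): hands the job in, once; it reports no verdict.
The state is a dict: "clock": time; "joint_pos": joint angles; "qvel": joint speeds; "tau": joint torques, N m; "tool_pos": TCP position; "orientation": TCP orientation; "force": force on the tool from outside, world axes, zero at the start; "moment": the same for the moment, N m; "opening": finger opening in m.
Only numpy, scipy, OpenCV 4.12 (cv2) and the standard library are available. Lean on these libraries where they do the work, as an engineer would, in place of code of your own. Each camera call takes 0.05 s, during which the arm holds its last target. There are 200 camera calls.

## Working session

There is one attempt and no reset: what is moved stays moved. The work goes in short steps, Python scripts to look and compute and a tool call to move; the robot and the scene stay as the last step left them, time stands still between calls to the robot, and variables do not carry over. Pictures are saved under pics/ and viewed, about 8 in all and at most 12, crops included, and the job is handed in when it is done.

Besides the shell and the picture viewer there is one more tool, called after "Request:" as a command line: name --argument value ..., lists and objects as JSON in quotes. arm_command: Moves the arm, as the interface text tells. Its arguments: {"type":"object","properties":{"targets":{"type":"array","items":{"type":"array","items":{"type":"array","items":{"type":"number"}}}}},"required":["targets"]}

```bash
mkdir -p pics
cat > h.py <<'E'
import numpy as np, cv2
from plant import ctrl
def ray(n,u,v):
    m=ctrl.camera_model(n);K=np.array(m["K"]);d=np.linalg.inv(K)@[u,v,1]
    R=np.array(m["rotation"]);d=R@[d[0],-d[1],-d[2]];return np.array(m["xyz"]),d/np.linalg.norm(d)
def onz(n,u,v,z):
    o,d=ray(n,u,v);return o+d*(z-o[2])/d[2]
def proj(n,p):
    m=ctrl.camera_model(n);q=np.array(m["rotation"]).T@(np.array(p)-m["xyz"]);q=np.array(m["K"])@[q[0],-q[1],-q[2]];return q[:2]/q[2]
def tri(u1,v1,u2,v2):
    a,d=ray("top",u1,v1);b,e=ray("side",u2,v2)
    s,t=np.linalg.lstsq(np.c_[d,-e],b-a,rcond=None)[0];return (a+s*d+b+t*e)/2,np.linalg.norm(a+s*d-b-t*e)
E
python3 - <<'E'
from h import *
for n in("top","side"):
    im=ctrl.snapshot(n);cv2.imwrite(f"pics/{n}0.png",im);m=ctrl.camera_model(n);print(n,m)
    cv2.imwrite(f"pics/{n}0b.png",cv2.resize(im,(800,600),interpolation=cv2.INTER_CUBIC))
print(ctrl.get_obs())
E
```

```text
top {'K': array([[352.93667606,   0.        , 251.54409359],
       [  0.        , 352.93667606, 189.4798798 ],
       [  0.        ,   0.        ,   1.        ]]), 'xyz': array([ 0.45069146, -0.06214126,  1.06452626]), 'rotation': array([  4.22944714,   0.87774537, -90.81219591])}
side {'K': array([[402.37944883,   0.        , 259.1193142 ],
       [  0.        , 402.37944883, 196.45712638],
       [  0.        ,   0.        ,   1.        ]]), 'xyz': array([-0.11528591,  0.61941943,  0.99263829]), 'rotation': array([  46.41858862,   -0.99450646, -135.60221178])}
{'clock': 0.1, 'joint_pos': array([-4.94964510e+01,  2.05881251e+01,  6.37382374e-01, -1.80223209e-02,
       -7.01352466e+01, -1.65074325e+01]), 'qvel': array([-0.00760758, -0.0432326 ,  0.07452605,  0.06346473,  0.04310816,
        0.01098073]), 'tau': array([-1.53710178e-03, -5.84163988e+01,  2.93750471e+01,  7.01545134e+00,
        1.01337489e-02, -4.21805601e-05]), 'tool_pos': array([ 0.27430199, -0.61626017,  0.22569405]), 'orientation': array([ 1.79912740e+02, -8.19074705e-03, -1.56010014e+02]), 'force': array([-0.45310711, -0.9095733 , -0.29384326]), 'moment': array([-0.04560984,  0.03469359, -0.07418329]), 'opening': 0.08761296624410714}
```

View pics/top0b.png

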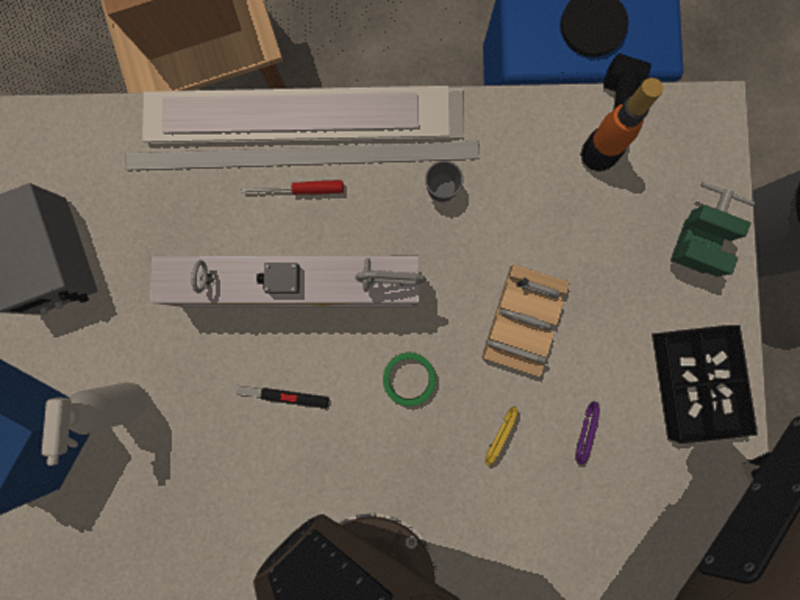

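View pics/side0b.png

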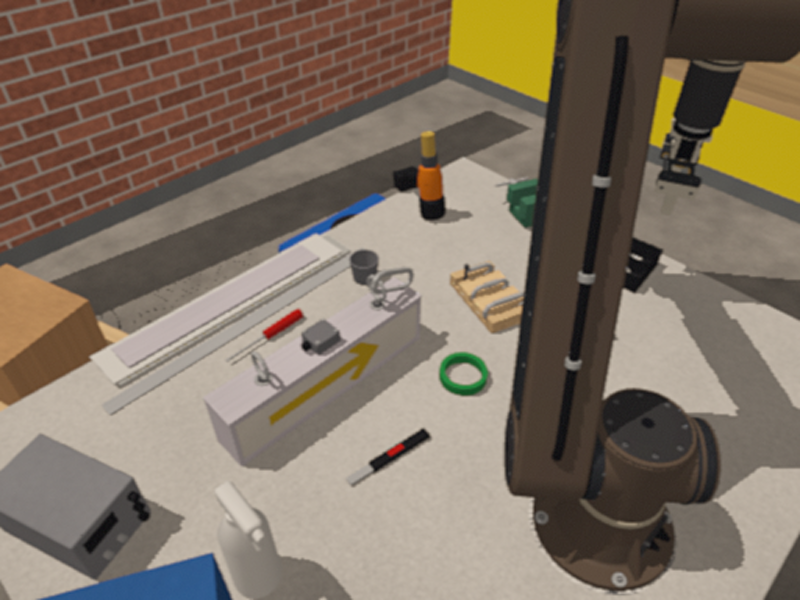

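The top view shows the free eye at (203,278) and the loaded eye at (390,275). The stand is at (526,320) and holds three items: the one at (540,288) has a cross pin, so it's the shackle, while those at (528,318) and (517,352) are the hook and the link. The yellow (502,436) and purple (588,433) look-alikes lie on the table. An enlarged crop should tell the hook from the link.

```bash
sed -i 's/^from plant/from scipy.spatial.transform import Rotation as Ro\nfrom plant/; s/R=np.array(m\["rotation"\])/R=Ro.from_euler("xyz",m["rotation"],degrees=True).as_matrix()/; s/np.array(m\["rotation"\]).T/Ro.from_euler("xyz",m["rotation"],degrees=True).as_matrix().T/' h.py
python3 - <<'E'
from h import *
t=cv2.imread("pics/top0.png");s=cv2.imread("pics/side0.png")
a=cv2.resize(t[165:245,303:370],None,fx=6,fy=6,interpolation=cv2.INTER_CUBIC)
b=cv2.resize(s[160:215,280:340],None,fx=6,fy=6,interpolation=cv2.INTER_CUBIC)
c=np.zeros((600,800,3),np.uint8);c[:480,:402]=a;c[:330,410:770]=b
cv2.imwrite("pics/c1.png",c)
# robustness: base of robot, sign corners
k=.64
for p in[(151,257),(418,256),(418,303),(151,303)]:print("sign",onz("top",p[0]*k,p[1]*k,.13))
for p in[(540,288),(528,318),(517,352)]:print("slot",onz("top",p[0]*k,p[1]*k,.062))
for p in[(510,265),(570,281),(544,378),(484,361)]:print("stand",onz("top",p[0]*k,p[1]*k,.034))
print("eye",onz("top",203*k,278*k,.18), tri(203*k,278*k,262*k,370*k))
E
```

```text
sign [0.59374589 0.3665608  0.13      ]
sign [ 0.58793726 -0.0923989   0.13      ]
sign [ 0.50755527 -0.09099111  0.13      ]
sign [0.51444953 0.36510122 0.13      ]
slot [ 0.53565276 -0.31516747  0.062     ]
slot [ 0.48147435 -0.29168392  0.062     ]
slot [ 0.42048585 -0.26994957  0.062     ]
stand [ 0.58218534 -0.26765365  0.034     ]
stand [ 0.55028316 -0.37850644  0.034     ]
stand [ 0.37120606 -0.32395973  0.034     ]
stand [ 0.40388639 -0.21429589  0.034     ]
eye [0.55037023 0.25812404 0.18      ] (array([0.55448913, 0.26920351, 0.15204805]), np.float64(0.0025892061102405993))
```

View pics/c1.png

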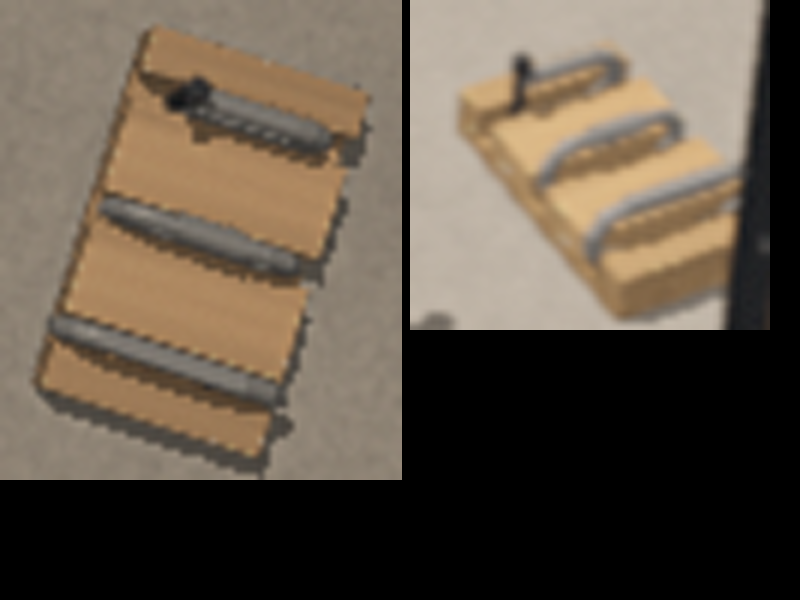

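The middle piece has a thicker sleeve and is shorter (about 100 mm), so it's the link. The front piece is plain and longest (about 113 mm), so it's the snap hook, at crop ends (52,325) to (283,392). Next I'll look at the eye and the look-alikes, for the ring's yaw and what the gate looks like.

Run:
```python
from h import *
t=cv2.imread("pics/top0.png");s=cv2.imread("pics/side0.png")
c=np.zeros((600,800,3),np.uint8)
def put(im,x0,y0,w,h,f,X,Y):
    r=cv2.resize(im[y0:y0+h,x0:x0+w],None,fx=f,fy=f,interpolation=cv2.INTER_CUBIC);c[Y:Y+r.shape[0],X:X+r.shape[1]]=r
put(t,110,155,40,50,6,0,0)
put(s,150,215,40,42,7,245,0)
put(t,305,250,85,55,4.5,0,305)
put(s,225,160,50,45,5,530,0)
put(t,222,160,55,30,6,400,305)
cv2.imwrite("pics/c2.png",c)
f=lambda X,Y:(303+X/6,165+Y/6)
for z in(.037,.062):
  a=onz("top",*f(52,325),z);b=onz("top",*f(283,392),z);d=b-a;print(z,a,b,(a+b)/2,np.linalg.norm(d),np.degrees(np.arctan2(d[1],d[0])))
print("cm", ctrl.get_obs()['clock'])
```

```text
0.037 [ 0.43809797 -0.22025602  0.037     ] [ 0.40447726 -0.33009383  0.037     ] [ 0.42128762 -0.27517492  0.037     ] 0.11486817593146127 -107.01904281489593
0.062 [ 0.43840438 -0.21640904  0.062     ] [ 0.40560167 -0.32357447  0.062     ] [ 0.42200302 -0.26999175  0.062     ] 0.11207340121522687 -107.01904281489588
cm 0.1
```

View pics/c2.png

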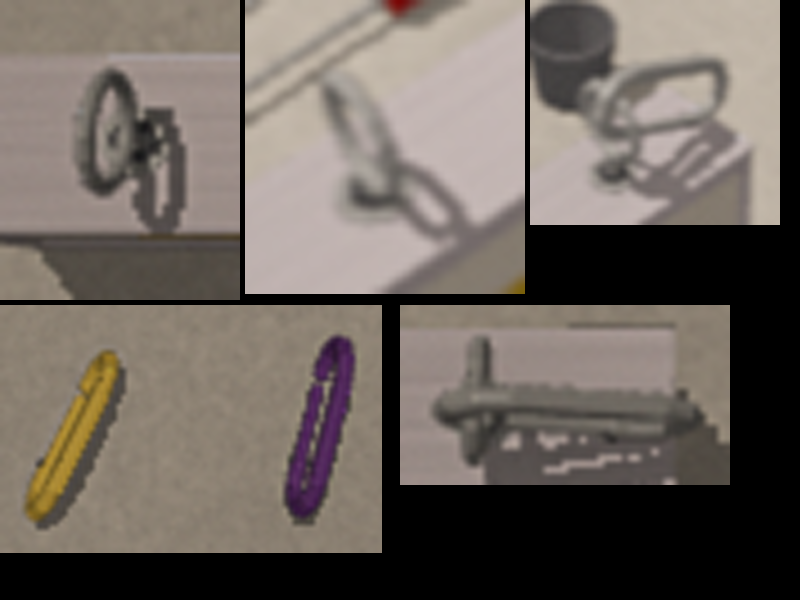

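The ring stands nearly along world x (its plane yawed about −8°), so the hook has to lie at about −98° or 82°. It currently lies at −107° or 73°. I'll move above the hook with the jaws across it, then refine from the saved images.

Request:
arm_command --targets '[[[0,0,0.12,1.8,4.2,0,0.35],[0,0,0.24,3.6,8.4,0,0.35],[0,0,0.36,5.4,12.6,0,0.35],[0,0,0.48,7.2,16.8,-1,0.35],[0,0,0.6,9,21,-2,0.35],[0,0,0.72,11,25.5,-3,0.35],[0,0,0.855,13,30,-4,0.35],[0,0,0.855,14.7,34.4,-5,0.35]]]'

```text
clock: 0.77
tool_pos: [0.4047, -0.3122, 0.1855]
orientation: [-180.0, 0.0, -106.6]
force: [1.4, 0.0, -0.0]
opening: 0.0394
```

Run:
```python
from h import *
t=cv2.imread("pics/top0.png")
hsv=cv2.cvtColor(t,cv2.COLOR_BGR2HSV)
# hook: low sat inside stand polygon
m=np.zeros(t.shape[:2],np.uint8)
cv2.fillPoly(m,[np.int32([(310,216),(312,222),(347,235),(352,232),(350,226),(315,214)])],255)
g=(m>0)&(hsv[...,1]<60)&(hsv[...,2]>70)
n,l,st,ce=cv2.connectedComponentsWithStats(g.astype(np.uint8));i=1+np.argmax(st[1:,4]);ys,xs=np.where(l==i)
print(st[i],hsv[222,325],hsv[226,338])
P=np.array([onz("top",x,y,.05)[:2] for x,y in zip(xs,ys)]);c=P.mean(0);w,V=np.linalg.eigh(np.cov(P.T));d=V[:,1];s=(P-c)@d
print("c",c,"dir",np.degrees(np.arctan2(d[1],d[0])),"ext",s.min(),s.max(),"mid",c+d*(s.min()+s.max())/2,"wid",w**.5)
# ring: darker than pink top, in crop
g=cv2.cvtColor(t,cv2.COLOR_BGR2GRAY)[160:192,118:142]
for r in g: print(' '.join(f"{v:3d}" for v in r))
o=ctrl.get_obs();print(o['clock'],o['tool_pos'],o['orientation'],o['force'],o['opening'])
```

```text
[310 216  43  19 176] [ 18  26 126] [ 18  25 122]
c [ 0.42101973 -0.27568302] dir 70.6076179399337 ext -0.05975753576567762 0.06716705840435397 mid [ 0.42224985 -0.27218845] wid [0.00348173 0.03612592]
129 129 129 127 131 128 129 125 127 125 129 132 131 132 132 129 128 127 129 127 127 128 132 131
130 133 131 131 130 129 127 129 125 130 134 133 131 133 132 128 126 132 137 135 129 131 130 129
132 132 133 128 127 126 127 126 125 131 134 132 129 132 134 131 125 128 134 136 129 127 125 127
131 131 130 128 128 128 131 130 129 132 135 132 129 132 135 132 129 128 132 137 135 132 128 131
140 140 143 140 141 141 141 141 144 144 156 158 158 159 158 158 156 158 157 157 158 158 157 159
146 147 147 146 147 147 149 148 150 150 149 149 151 149 149 148 150 150 149 148 152 148 150 149
147 148 148 146 148 148 150 149 147 125 108 124 148 152 150 148 149 149 149 148 149 149 150 150
142 142 143 142 142 144 144 134 114  90  67  62  86 140 146 144 143 145 144 144 144 144 143 145
141 141 141 142 142 143 143 120 103  78  57  47  54 103 145 146 143 144 144 145 143 145 144 143
142 143 142 144 145 144 128 108  9
[... 1626 characters left out ...]
 71  55  52  59 103 140 149 143  86  76  81 144 147  86  74  81 143
143 143 142 141 143 146 144 126  90  85 106 145 148 145  94  76  76  84 148 152  89  74  83 145
144 142 144 144 145 143 145 148 144 145 146 148 147 145  87  76  78  86 150 147  89  75  84 146
144 143 142 142 143 143 143 144 144 145 145 144 145 145  94  75  75  86 147  95  76  74  89 143
142 141 141 141 142 141 140 141 142 142 143 144 143 146 144  86  75  85 143  89  77  84 142 147
141 143 142 142 143 143 144 142 142 144 144 142 144 144 145  94  77  78  88  77  77  84 146 148
0.7667 [ 0.40470815 -0.31221071  0.18551442] [-1.79989100e+02  4.24417607e-03 -1.06569439e+02] [ 1.44585811  0.03938919 -0.00512163] 0.03941230711781066
```

Request:
arm_command --targets '[[[0,0,0,0,0,0,0.35],[0,0,0,0,0,0,0.35],[0,0,0,0,0,0,0.35]]]'

```text
clock: 1.02
tool_pos: [0.4046, -0.3139, 0.1859]
orientation: [180.0, -0.0, -107.0]
force: [-0.5, -0.9, -0.2]
opening: 0.0308
```

Run:
```python
from h import *
e=np.array([.553,.262,0])
v=(proj("top",e+[0,0,.21])-proj("top",e+[0,0,.154]))/2
print("v",v)
top=np.array([128.5,167.8]);bot=np.array([126.8,185.5]);h=(top-bot)/2
r=v[1]/h[1];print("ratio",r)
hh=h-r*v   # undo shift
a=onz("top",*(127.4+hh[0],176.7+hh[1]),.18);b=onz("top",*(127.4-hh[0],176.7-hh[1]),.18)
d=a-b;print("ring yaw",np.degrees(np.arctan2(d[1],d[0])),np.linalg.norm(d))
n=onz("top",134.8,177.2,.135);print("nut top view",n)
for z in(.17,.18,.19,.2):print(z,onz("top",127.3,176.7,z))
s=cv2.imread("pics/side0.png");g=cv2.cvtColor(s,cv2.COLOR_BGR2GRAY)[223:248,158:180]
for q in g: print(' '.join(f"{x:3d}" for x in q))
```

```text
v [-4.0359877  -1.21399336]
ratio 0.13717439117979097
ring yaw -8.535105732690464 0.04463796701508463
nut top view [0.55716165 0.2613817  0.135     ]
0.17 [0.55474719 0.26852997 0.17      ]
0.18 [0.55358394 0.26483337 0.18      ]
0.19 [0.55242069 0.26113676 0.19      ]
0.2 [0.55125745 0.25744015 0.2       ]
162 177 177 162 143 144 159 183 190 189 186 185 184 185 186 185 184 183 183 182 183 184
180 176 161 140 149 169 179 188 189 187 185 183 182 183 184 183 182 182 183 184 186 187
163 138 133 146 163 168 168 175 183 186 185 182 182 183 185 184 182 182 184 187 188 187
139 132 138 148 159 165 163 163 171 182 185 185 185 185 185 185 185 185 187 186 186 185
156 171 158 126 129 154 165 162 162 174 184 186 185 183 184 187 188 186 186 186 186 186
176 183 163 117 100 128 154 163 159 164 179 185 185 184 185 187 186 184 184 185 186 187
180 180 166 128  98 106 135 156 156 154 165 179 185 187 185 185 183 184 185 187 187 187
181 179 170 141 108 112 142 158 159 153 150 167 184 186 184 183 185 186 186 186 186 185
183 182 175 153 120 111 144 169 166 157 147 157 178 185 185 185 187 187 186 185 184 184
[... 708 characters left out ...]
 183 184 185 182 173 155 131 137 156 160 149 118 102 119 128 119 112 125 155 180 187
183 184 184 183 178 167 144 107 105 133 153 147 116 104 127 147 144 130 115 126 155 179
184 183 183 182 176 163 141  98  83 103 122 124 105  97 125 152 164 163 135 113 124 154
182 182 182 181 174 159 140  99  71  71  77  81  78  83 100 128 162 181 167 134 114 125
182 182 182 182 171 157 149 130 106  94  90  98 106 105  99 113 149 179 183 166 134 114
182 182 184 184 178 164 158 156 153 146 143 148 148 140 125 112 124 155 182 185 163 123
182 182 183 184 182 175 166 160 159 154 152 152 152 157 158 133 114 125 156 176 161 124
183 183 182 183 183 183 180 179 176 170 174 178 178 181 181 164 133 113 120 129 126 114
```

Request:
arm_command --targets '[[[0,0,0,1.45,3.9,-1,0.35],[0,0,0,1.45,3.9,-3.5,0.35],[0,0,0,1.45,3.9,-7,0.35],[0,0,0,1.45,3.9,-10,0.35],[0,0,0,1.45,3.9,-12,0.35],[0,0,0,1.45,3.9,-13.5,0.35],[0,0,0,1.45,3.9,-14.5,0.35],[0,0,0,1.45,3.9,-14.5,0.35]]]'

```text
clock: 1.68
tool_pos: [0.4169, -0.2761, 0.0387]
orientation: [179.8, -0.0, -107.2]
force: [0.3, 0.3, 0.9]
opening: 0.0306
```

Run:
```python
from h import *
print(tri(127.3,176.7,166.2,231.3), tri(134.8,177.2,166.8,242.5))
o=ctrl.get_obs();print(o['tool_pos'],o['orientation'],o['force'],o['opening'])
```

```text
(array([0.55580736, 0.26882308, 0.17301371]), np.float64(0.003775267891670764)) (array([0.56165424, 0.26914189, 0.12089224]), np.float64(0.0077091990224390766))
[ 0.41694108 -0.2761096   0.03869823] [ 1.79762474e+02 -1.27443389e-02 -1.07193810e+02] [0.26775071 0.32040841 0.88126694] 0.03055031775349937
```

Request:
arm_command --targets '[[[0,0,0,0,0,0.1,0.25],[0,0,0,0,0,0.1,0.15],[0,0,0,0,0,0.1,0.1],[0,0,0,0,0,0.1,0.0],[0,0,0,0,0,0.1,0],[0,0,0,0,0,0.1,0]]]'

```text
clock: 2.18
tool_pos: [0.4198, -0.2755, 0.0428]
orientation: [-179.9, -0.0, -107.0]
force: [1.0, -2.4, 3.3]
opening: 0.0111
```

Request:
arm_command --targets '[[[0,0,0,0,0,1,0],[0,0,0,0,0,3,0],[0,0,0,0,0,6,0],[0,0,0,0,0,9.5,0],[0,0,0,0,0,13.5,0],[0,0,0,0,0,17.5,0],[0,0,0.05,0,2,21,0],[0,0,0.1,0,5,24,0]]]'

```text
clock: 2.85
tool_pos: [0.4187, -0.2261, 0.2838]
orientation: [-179.9, -0.0, -101.3]
force: [2.0, 1.2, -1.5]
opening: 0.0109
```

Request:
arm_command --targets '[[[0,0,0.05,0,4,1,0],[0,0,0.05,0,8,2,0],[0,0,0.05,0,12,3,0],[0,0,0.05,0,16,3,0],[0,0,0.05,0,20,3,0],[0,0,0.05,0,24,3,0],[0,0,0.05,0,27,3,0],[0,0,0.05,0,27,3,0]]]'

```text
clock: 3.52
tool_pos: [0.4184, 0.0486, 0.3111]
orientation: [180.0, 0.1, -98.2]
force: [-0.2, -0.2, -0.7]
opening: 0.0105
```

Run:
```python
from h import *
o=ctrl.get_obs();print(o['clock'],o['tool_pos'],o['orientation'],o['force'],o['opening'])
s=ctrl.snapshot("side");cv2.imwrite("pics/side1.png",s)
u,v=proj("side",o['tool_pos']).astype(int);print(u,v)
c=s[max(v-40,0):v+40,max(u-53,0):u+53];cv2.imwrite("pics/c3.png",cv2.resize(c,None,fx=7,fy=7,interpolation=cv2.INTER_CUBIC))
```

```text
3.5167 [0.41838003 0.04859794 0.31113603] [ 1.79976572e+02  7.43197283e-02 -9.81698071e+01] [-0.15090102 -0.22646801 -0.68405093] 0.010533235525587362
261 179
```

View pics/c3.png

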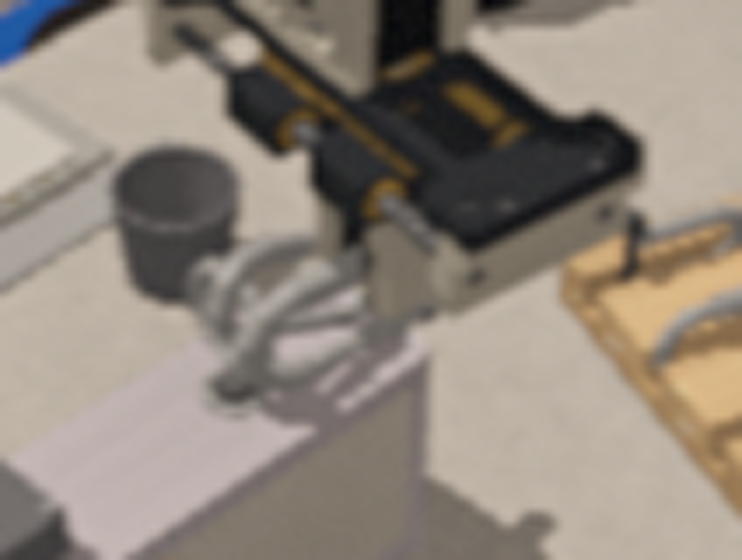

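Request:
arm_command --targets '[[[0,0.1,0,0,1,1,0],[0,0.2,0,0,3,3,0],[0,0.3,0,-1,5,5,0],[0,0.4,0,-2,7,7,0],[0,0.5,0,-3,8,8,0],[0,0.6,0,-4,8,9,0],[0,0.6,0,-4,8,9,0],[0,0.6,0,-4,8,9,0]]]'

```text
clock: 4.23
tool_pos: [0.38, 0.124, 0.3999]
orientation: [145.9, -4.8, -97.1]
force: [-0.8, 0.2, -0.4]
opening: 0.0106
```

Run:
```python
from h import *
o=ctrl.get_obs();print(o['clock'],o['tool_pos'],o['orientation'],o['force'],o['opening'])
s=ctrl.snapshot("side");cv2.imwrite("pics/side2.png",s)
u,v=proj("side",o['tool_pos']).astype(int);print(u,v)
c=s[max(v-30,0):v+45,max(u-50,0):u+50];cv2.imwrite("pics/c4.png",cv2.resize(c,None,fx=8,fy=8,interpolation=cv2.INTER_CUBIC))
```

```text
4.2333 [0.37995478 0.12399828 0.39990487] [145.90943495  -4.78608514 -97.07117323] [-0.76142534  0.20984333 -0.36354851] 0.010591488836379516
251 172
```

View pics/c4.png

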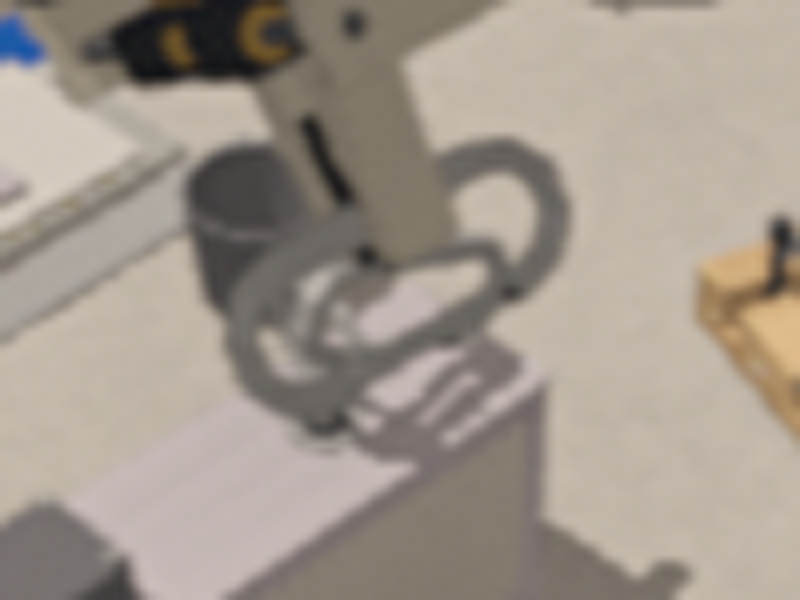

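Request:
arm_command --targets '[[[0,0,0,0,-4,0,0],[0,0,0,0,-8,0,0],[0,0,0,0,-11,0,0],[0,0,0,0,-11,0,0]]]'

```text
clock: 4.62
tool_pos: [0.3779, 0.01, 0.4021]
orientation: [146.2, -4.8, -97.1]
force: [0.0, 0.2, -1.5]
opening: 0.0106
```

Run:
```python
from h import *
o=ctrl.get_obs();print(o['clock'],o['tool_pos'],o['orientation'],o['force'],o['opening'])
s=ctrl.snapshot("side");cv2.imwrite("pics/side3.png",s)
R=Ro.from_euler("xyz",o['orientation'],degrees=True).as_matrix()
u,v=proj("side",o['tool_pos']).astype(int)
for x in(-.06,-.027,.026,.06):
    p=o['tool_pos']+R@[x,0,.0058+(.0195 if abs(x)<.05 else 0)];q=proj("side",p);print(x,(q-[u-50,v-30])*8)
c=s[max(v-30,0):v+45,max(u-50,0):u+50];cv2.imwrite("pics/c5.png",cv2.resize(c,None,fx=8,fy=8,interpolation=cv2.INTER_CUBIC))
```

```text
4.6167 [0.37788693 0.00996335 0.40209508] [146.16759357  -4.80394931 -97.13915129] [ 0.00231638  0.21319169 -1.47294535] 0.010648892134033043
-0.06 [257.64043907 347.60150174]
-0.027 [366.99285607 356.86809073]
0.026 [497.80886792 279.84689805]
0.06 [556.73311914 175.04720605]
```

View pics/c5.png

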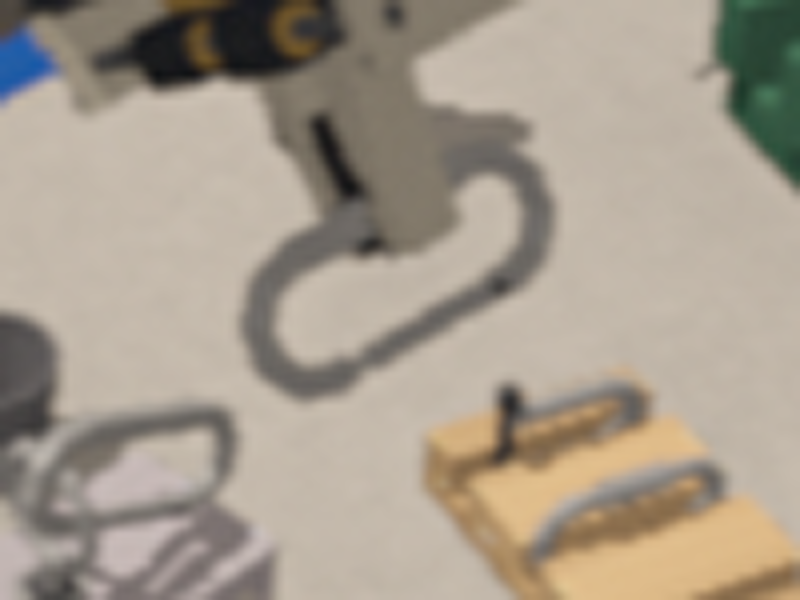

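The close view shows the hinge pin at (500,285) and the gate/nose notch at (358,365), so the bow end points toward +y. The hook sits about 1–2 mm off the middle of the grip, on the good side. I'll go above the eye with the hook along 81.5°.

Request:
arm_command --targets '[[[0,-0.1,0,2,3,0,0],[0,-0.2,0,4.5,6,0,0],[0,-0.3,0,7,9.5,-1,0],[0,-0.4,0,9.5,13,-2,0],[0,-0.5,0,12,16.5,-4,0],[0,-0.6,0,14.5,20,-6,0],[0,-0.6,0,16.5,23,-8,0],[0,-0.6,0,17.4,24,-8,0]]]'

```text
clock: 5.33
tool_pos: [0.551, 0.2566, 0.3204]
orientation: [-179.9, 0.1, -98.2]
force: [-0.8, 0.5, -1.9]
opening: 0.0109
```

Request:
arm_command --targets '[[[0,0,0,0,0,0,0],[0,0,0,0,0,0,0],[0,0,0,0,0,0,0],[0,0,0,0,0,0,0]]]'

```text
clock: 5.67
tool_pos: [0.5527, 0.254, 0.3227]
orientation: [-179.9, 0.1, -98.4]
force: [-0.6, -0.9, -1.7]
opening: 0.0108
```

Run:
```python
from h import *
o=ctrl.get_obs();print(o['clock'],o['tool_pos'],o['orientation'],o['force'],o['moment'],o['opening'])
c=np.zeros((600,800,3),np.uint8)
for i,n in enumerate(("top","side")):
    s=ctrl.snapshot(n);cv2.imwrite(f"pics/{n}4.png",s)
    u,v=proj(n,[.554,.267,.23]).astype(int);print(n,u,v)
    q=s[max(v-35,0):v+45,u-33:u+33];q=cv2.resize(q,None,fx=6,fy=6,interpolation=cv2.INTER_CUBIC);c[:q.shape[0],i*400:i*400+q.shape[1]]=q
cv2.imwrite("pics/c6.png",c)
```

```text
5.6667 [0.5527137  0.25402016 0.32265764] [-1.79896168e+02  9.63976512e-02 -9.84156125e+01] [-0.6006543  -0.86991938 -1.742658  ] [-0.010618    0.1181887   0.01018396] 0.01076433136631078
top 118 174
side 164 216
```

View pics/c6.png

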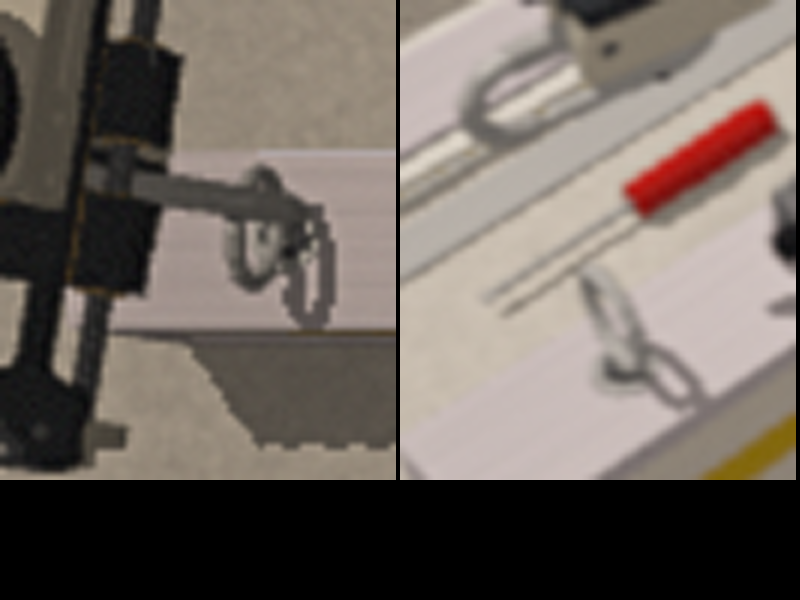

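The hook lies square across the ring plane and just above it. I'll shift it 4 mm toward −y and come down to just above the highest possible ring.

Request:
arm_command --targets '[[[0,0,0,0,-0.4,-1.5,0],[0,0,0,0,-0.4,-3,0],[0,0,0,0,-0.4,-4.5,0],[0,0,0,0,-0.4,-5.6,0],[0,0,0,0,-0.4,-5.6,0],[0,0,0,0,-0.4,-5.6,0]]]'

```text
clock: 6.27
tool_pos: [0.553, 0.2499, 0.2656]
orientation: [-180.0, -0.0, -98.4]
force: [-0.4, 0.7, -0.8]
opening: 0.0106
```

```bash
cat > avg.py <<'E'
from h import *
import sys
A=[ctrl.get_obs()]
for i in range(int(sys.argv[1])): ctrl.snapshot("side");A.append(ctrl.get_obs())
print(A[-1]['clock'],np.mean([a['tool_pos'] for a in A],0).round(4),np.mean([a['orientation'] for a in A],0).round(2) if 0 else A[-1]['orientation'].round(1),np.mean([a['force'] for a in A],0).round(2),np.mean([a['moment'] for a in A],0).round(3))
print(np.array([a['tool_pos'] for a in A]).std(0).round(4),np.array([a['force'] for a in A]).std(0).round(2))
E
python3 avg.py 8
```

```text
6.6667 [0.5533 0.2505 0.2662] [-180.     0.   -98.4] [ 0.11  0.11 -1.48] [0.023 0.089 0.005]
[0.0002 0.0002 0.0003] [0.45 0.4  0.58]
```

Request:
arm_command --targets '[[[0,0,0,0,0,-0.25,0],[0,0,0,0,0,-0.5,0],[0,0,0,0,0,-0.75,0],[0,0,0,0,0,-1.0,0],[0,0,0,0,0,-1.25,0],[0,0,0,0,0,-1.5,0],[0,0,0,0,0,-1.75,0],[0,0,0,0,0,-2.0,0]]]'

```text
clock: 7.33
tool_pos: [0.5529, 0.2504, 0.245]
orientation: [180.0, -0.0, -98.4]
force: [-0.3, 1.0, -2.3]
opening: 0.0109
```

```bash
python3 avg.py 3
```

```text
7.4833 [0.5528 0.2503 0.2448] [180.   -0.  -98.4] [-0.16  0.21 -1.49] [0.029 0.118 0.012]
[0.0001 0.     0.0002] [0.16 0.74 0.49]
```

No contact yet, so on down with short calls.

Request:
arm_command --targets '[[[0,0,0,0,0,-0.2,0],[0,0,0,0,0,-0.4,0],[0,0,0,0,0,-0.6,0],[0,0,0,0,0,-0.8,0],[0,0,0,0,0,-1.0,0],[0,0,0,0,0,-1.0,0]]]'

```text
clock: 7.98
tool_pos: [0.5527, 0.2503, 0.2348]
orientation: [180.0, -0.0, -98.4]
force: [-0.2, -1.1, -1.8]
opening: 0.011
```

```bash
python3 avg.py 3
```

```text
8.1333 [0.5528 0.2503 0.2351] [-180.    -0.   -98.4] [ 0.02 -0.62 -1.66] [ 0.021  0.088 -0.022]
[0.0001 0.0001 0.0002] [0.2  0.63 0.49]
```

Request:
arm_command --targets '[[[0,0,0,0,0,-0.2,0],[0,0,0,0,0,-0.4,0],[0,0,0,0,0,-0.6,0],[0,0,0,0,0,-0.6,0]]]'

```text
clock: 8.47
tool_pos: [0.5527, 0.2502, 0.2287]
orientation: [180.0, -0.0, -98.4]
force: [0.3, 0.2, -2.1]
opening: 0.0106
```

```bash
python3 avg.py 3
```

```text
8.6167 [0.5528 0.2503 0.2291] [-180.    -0.   -98.4] [-0.52  0.36 -1.36] [0.022 0.089 0.006]
[0.0001 0.0001 0.0002] [0.52 0.22 0.44]
```

Request:
arm_command --targets '[[[0,0,0,0,0,-0.2,0],[0,0,0,0,0,-0.4,0],[0,0,0,0,0,-0.6,0],[0,0,0,0,0,-0.6,0]]]'

```text
clock: 8.95
tool_pos: [0.5528, 0.2503, 0.2229]
orientation: [180.0, -0.0, -98.4]
force: [-0.4, 0.8, -1.7]
opening: 0.0106
```

```bash
python3 avg.py 3
```

```text
9.1 [0.5529 0.2503 0.2231] [180.   -0.  -98.4] [-0.27  0.14 -1.45] [0.033 0.105 0.004]
[0.0001 0.     0.0002] [0.42 0.39 0.47]
```

Request:
arm_command --targets '[[[0,0,0,0,0,-0.15,0],[0,0,0,0,0,-0.3,0],[0,0,0,0,0,-0.45,0],[0,0,0,0,0,-0.45,0]]]'

```text
clock: 9.43
tool_pos: [0.5531, 0.2502, 0.219]
orientation: [-180.0, 0.0, -98.4]
force: [-0.0, -1.8, 2.9]
opening: 0.0106
```

```bash
python3 avg.py 3
python3 - <<'E'
from h import *
c=np.zeros((600,800,3),np.uint8)
for i,n in enumerate(("top","side")):
    s=ctrl.snapshot(n);cv2.imwrite(f"pics/{n}5.png",s)
    u,v=proj(n,[.554,.267,.2]).astype(int);print(n,u-25,v-25)
    q=s[v-25:v+25,u-25:u+25];q=cv2.resize(q,None,fx=8,fy=8,interpolation=cv2.INTER_CUBIC);c[:q.shape[0],i*400:i*400+q.shape[1]]=q
cv2.imwrite("pics/c7.png",c[:400])
E
```

```text
9.5833 [0.5531 0.2503 0.2191] [-180.     0.   -98.4] [-0.19 -1.52  2.72] [-0.465  0.151 -0.032]
[0.     0.     0.0001] [0.22 0.3  0.23]
top 98 150
side 141 199
```

View pics/c7.png

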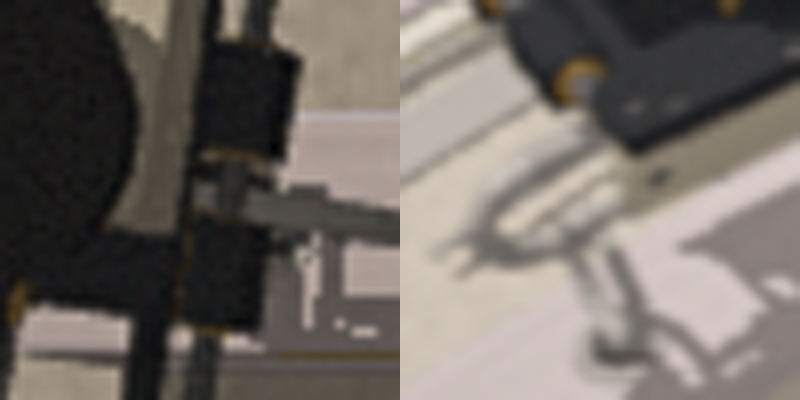

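Contact at TCP z ≈ 0.220, with about 4 N. By the ring's ray its wire is now about 19 mm along the hook, which is close to the nose. I'll raise, shift 5 mm toward +y, and check the projection in the saved picture.

Request:
arm_command --targets '[[[0,0,0,0,0,0.4,0],[0,0,0,0,0,0.8,0],[0,0,0,0,0.25,0.8,0],[0,0,0,0,0.5,0.8,0],[0,0,0,0,0.5,0.6,0],[0,0,0,0,0.5,0.4,0],[0,0,0,0,0.5,0.4,0]]]'

```text
clock: 10.27
tool_pos: [0.5529, 0.2555, 0.2225]
orientation: [180.0, -0.0, -98.4]
force: [-0.3, 0.3, 0.5]
opening: 0.0109
```

```bash
python3 avg.py 3
python3 - <<'E'
from h import *
T=np.array([.5531,.2503,.2191]);a=np.radians(81.6);d=np.array([np.cos(a),np.sin(a),0])
for x,z in((60,0),(42,-19.5),(26,-19.5),(14,-19.5),(14,19.5),(26,-25)):
    p=T+d*(x+1.5)/1e3+[0,0,(z-5.8)/1e3]
    print(x,z,"side",(proj("side",p)-[141,199])*8+[400,0],"top",(proj("top",p)-[98,150])*8)
s=cv2.imread("pics/side5.png");cv2.imwrite("pics/c8.png",cv2.resize(s[210:250,145:195],None,fx=16,fy=14,interpolation=cv2.INTER_CUBIC)[:,:800])
E
```

```text
10.4167 [0.5529 0.2555 0.2226] [180.   -0.  -98.4] [-0.07  0.19 -0.12] [ 0.202  0.104 -0.016]
[0.     0.     0.0001] [0.27 0.33 0.5 ]
60 0 side [470.10494631 235.90364959] top [ 43.9642759  176.33865865]
42 -19.5 side [530.4466605  251.38506963] top [127.60235443 191.4811139 ]
26 -19.5 side [574.41682663 229.89432773] top [177.93036525 198.12039302]
14 -19.5 side [607.00856502 213.96487603] top [215.7062344  203.10379162]
14 19.5 side [590.09397217 132.8998611 ] top [166.91866172 188.24891108]
26 -25 side [576.86132295 240.99957166] top [184.69764941 200.14057083]
```

The ring shows at crop (590,225) in the side view, about hook x ≈ 20, which agrees. After the shift it should be about 14–15. I'll push on slowly.

Request:
arm_command --targets '[[[0,0,0,0,0,-0.15,0],[0,0,0,0,0,-0.3,0],[0,0,0,0,0,-0.45,0],[0,0,0,0,0,-0.45,0]]]'

```text
clock: 10.75
tool_pos: [0.553, 0.2552, 0.2184]
orientation: [-180.0, -0.0, -98.4]
force: [-0.0, -1.5, 3.1]
opening: 0.0105
```

```bash
python3 avg.py 3
```

```text
10.9 [0.5531 0.2553 0.2185] [-180.     0.   -98.4] [-0.26 -1.26  3.7 ] [-0.253  0.291  0.006]
[0.     0.     0.0001] [0.25 0.4  0.38]
```

Request:
arm_command --targets '[[[0,0,0,0,0,-0.1,0],[0,0,0,0,0,-0.2,0],[0,0,0,0,0,-0.3,0],[0,0,0,0,0,-0.3,0]]]'

```text
clock: 11.23
tool_pos: [0.553, 0.2554, 0.2153]
orientation: [-180.0, 0.0, -98.4]
force: [-0.2, -1.1, 3.6]
opening: 0.0111
```

```bash
python3 avg.py 3
```

```text
11.3833 [0.553  0.2554 0.2154] [-180.     0.   -98.4] [-0.01 -1.19  3.74] [-0.406  0.089  0.017]
[0.     0.     0.0001] [0.2  0.29 0.39]
```

The force stays about 5 N, so the gate is yielding. Carrying on.

Request:
arm_command --targets '[[[0,0,0,0,0,-0.2,0],[0,0,0,0,0,-0.4,0],[0,0,0,0,0,-0.6,0],[0,0,0,0,0,-0.8,0],[0,0,0,0,0,-0.8,0]]]'

```text
clock: 11.8
tool_pos: [0.5534, 0.256, 0.2076]
orientation: [-179.9, 0.1, -98.4]
force: [0.2, 0.4, 5.8]
opening: 0.0107
```

```bash
python3 avg.py 3
```

```text
11.95 [0.5534 0.2559 0.2078] [-1.799e+02  1.000e-01 -9.840e+01] [-0.13 -0.21  5.95] [-0.051  0.04   0.021]
[0.     0.     0.0001] [0.24 0.47 0.3 ]
```

Request:
arm_command --targets '[[[0,0,0,0,0,-0.15,0],[0,0,0,0,0,-0.3,0],[0,0,0,0,0,-0.45,0],[0,0,0,0,0,-0.45,0]]]'

```text
clock: 12.28
tool_pos: [0.5536, 0.256, 0.2035]
orientation: [-179.9, 0.1, -98.4]
force: [0.1, -0.5, 6.8]
opening: 0.0106
```

```bash
python3 avg.py 3
```

```text
12.4333 [0.5536 0.2559 0.2036] [-1.799e+02  1.000e-01 -9.840e+01] [ 0.04 -0.76  7.36] [-0.1   -0.044  0.01 ]
[0.     0.0001 0.0001] [0.38 0.26 0.4 ]
```

Request:
arm_command --targets '[[[0,0,0,0,0,-0.1,0],[0,0,0,0,0,-0.2,0],[0,0,0,0,0,-0.25,0],[0,0,0,0,0,-0.25,0]]]'

```text
clock: 12.77
tool_pos: [0.5537, 0.2559, 0.2013]
orientation: [-179.9, 0.1, -98.4]
force: [0.2, -0.8, 7.0]
opening: 0.0107
```

```bash
python3 avg.py 3
```

```text
12.9167 [0.5537 0.2559 0.2013] [-1.799e+02  1.000e-01 -9.840e+01] [ 0.24 -1.    7.83] [-0.126 -0.014 -0.019]
[0. 0. 0.] [0.33 0.34 0.49]
```

Request:
arm_command --targets '[[[0,0,0,0,0,-0.1,0],[0,0,0,0,0,-0.2,0],[0,0,0,0,0,-0.2,0]]]'

```text
clock: 13.17
tool_pos: [0.5537, 0.2557, 0.1992]
orientation: [-179.9, 0.1, -98.4]
force: [-0.5, -1.5, 7.3]
opening: 0.0107
```

```bash
python3 avg.py 3
```

```text
13.3167 [0.5537 0.2556 0.1992] [-179.9    0.   -98.4] [ 0.42 -1.86  7.04] [-0.5   -0.115 -0.035]
[0. 0. 0.] [0.56 0.31 0.2 ]
```

Request:
arm_command --targets '[[[0,0,0,0,0,-0.1,0],[0,0,0,0,0,-0.15,0],[0,0,0,0,0,-0.15,0]]]'

```text
clock: 13.57
tool_pos: [0.554, 0.2556, 0.1987]
orientation: [-179.8, 0.1, -98.4]
force: [-0.9, -2.1, 13.7]
opening: 0.0107
```

```bash
python3 avg.py 3
```

```text
13.7167 [0.554  0.2556 0.1988] [-1.798e+02  1.000e-01 -9.840e+01] [-1.02 -2.58 12.71] [-0.751  0.543 -0.017]
[0. 0. 0.] [0.51 0.41 0.73]
```

The hard stop is felt: the force jumps to about 14 N after 24 mm of travel, which matches the geometry. I'll ease slightly, then slide so the wire moves toward the bow.

Request:
arm_command --targets '[[[0,0,0,0,0,0.06,0],[0,0,0,-0.03,-0.2,0.06,0],[0,0,0,-0.06,-0.4,0.04,0],[0,0,0,-0.09,-0.6,0.0,0],[0,0,0,-0.12,-0.8,-0.04,0],[0,0,0,-0.12,-0.8,-0.04,0]]]'

```text
clock: 14.22
tool_pos: [0.5517, 0.2468, 0.1967]
orientation: [-180.0, -0.0, -98.4]
force: [0.4, -5.3, 3.8]
opening: 0.0104
```

```bash
python3 avg.py 3
```

```text
14.3667 [0.5516 0.2465 0.1964] [ 1.80e+02 -1.00e-01 -9.84e+01] [ 1.04 -5.55  3.74] [-1.908 -0.273 -0.031]
[0.0001 0.0002 0.0002] [0.49 0.36 0.54]
```

Request:
arm_command --targets '[[[0,0,0,-0.03,-0.2,0,0],[0,0,0,-0.06,-0.4,0,0],[0,0,0,-0.09,-0.6,0,0],[0,0,0,-0.12,-0.8,0,0],[0,0,0,-0.12,-0.8,0,0]]]'

```text
clock: 14.78
tool_pos: [0.5501, 0.2394, 0.1958]
orientation: [179.9, 0.0, -98.4]
force: [-0.6, 0.7, -1.6]
opening: 0.0107
```

```bash
python3 avg.py 3
```

```text
14.9333 [0.5503 0.2395 0.196 ] [180.    0.  -98.4] [ 0.08  0.32 -1.19] [ 0.009  0.076 -0.014]
[0.0001 0.0001 0.0001] [0.6  0.59 0.53]
```

Back to free forces, so the gate has snapped. Now the upward tug, in small steps.

Request:
arm_command --targets '[[[0,0,0,0,0,0.2,0],[0,0,0,0,0,0.4,0],[0,0,0,0,0,0.6,0],[0,0,0,0,0,0.7,0],[0,0,0,0,0,0.7,0]]]'

```text
clock: 15.35
tool_pos: [0.5507, 0.2395, 0.2039]
orientation: [-180.0, 0.0, -98.4]
force: [0.6, 0.3, -1.3]
opening: 0.0106
```

```bash
python3 avg.py 3
```

```text
15.5 [0.5506 0.2395 0.2036] [180.    0.  -98.4] [-0.06  0.27 -1.76] [0.014 0.099 0.027]
[0.0001 0.0001 0.0002] [0.56 0.52 0.51]
```

Request:
arm_command --targets '[[[0,0,0,0,0,0.08,0],[0,0,0,0,0,0.16,0],[0,0,0,0,0,0.2,0],[0,0,0,0,0,0.2,0]]]'

```text
clock: 15.83
tool_pos: [0.5506, 0.2394, 0.2055]
orientation: [-180.0, 0.0, -98.4]
force: [0.3, 0.3, -1.8]
opening: 0.0109
```

```bash
python3 avg.py 3
```

```text
15.9833 [0.5506 0.2394 0.2055] [-180.     0.   -98.4] [-0.28  0.3  -2.12] [ 0.057  0.045 -0.01 ]
[0. 0. 0.] [0.63 0.18 0.56]
```

Request:
arm_command --targets '[[[0,0,0,0,0,0.08,0],[0,0,0,0,0,0.15,0],[0,0,0,0,0,0.15,0]]]'

```text
clock: 16.23
tool_pos: [0.5502, 0.2395, 0.2063]
orientation: [179.9, -0.0, -98.4]
force: [1.7, 2.0, -8.0]
opening: 0.0107
```

```bash
python3 avg.py 3
```

```text
16.3833 [0.5503 0.2395 0.2063] [180.   -0.  -98.4] [ 1.59  1.84 -8.41] [ 0.538 -0.381 -0.026]
[0. 0. 0.] [0.11 0.24 0.65]
```

The hook is caught, with about 7 N of net pull. I'll hold the tug a touch firmer, then relax into the middle of the loop.

Releasing it level would let it swing. So I'll ease the hinge end down until the hook hangs from its bow on the ring, with its tail nearly on the sign top, and let go there.

Request:
arm_command --targets '[[[0,0,0,0,0,0.02,0],[0,0,0,0,0,0.02,0],[0,0,0,0,0,0.02,0],[0,0,0,0,0,0.02,0]]]'

```text
clock: 16.72
tool_pos: [0.5503, 0.2395, 0.2066]
orientation: [180.0, -0.0, -98.4]
force: [2.4, 3.9, -11.6]
opening: 0.0106
```

Request:
arm_command --targets '[[[0,0,0,0,0,-0.3,0],[0,0,0,0,0,-0.6,0],[0,0,0,0,0,-0.9,0],[0,0,0,0,0,-1.2,0],[0,0,0,-0.05,-0.3,-1.2,0],[0,0,0,-0.1,-0.65,-1.2,0],[0,0,0,-0.1,-0.65,-1.2,0]]]'

```text
clock: 17.3
tool_pos: [0.5495, 0.2322, 0.1954]
orientation: [-180.0, -0.0, -98.4]
force: [-0.5, -1.0, -1.7]
opening: 0.0105
```

```bash
python3 avg.py 3
```

```text
17.45 [0.5496 0.2325 0.1955] [-180.     0.   -98.4] [ 0.1  -0.61 -1.42] [ 0.034  0.099 -0.023]
[0.0001 0.0002 0.    ] [0.58 0.38 0.4 ]
```

Request:
arm_command --targets '[[[0.043,-0.006,0,0,0,-0.27,0],[0.086,-0.013,0,0,0,-0.55,0],[0.13,-0.019,0,0,0,-0.8,0],[0.173,-0.026,0,0,0,-1.08,0],[0.216,-0.032,0,0.01,0.05,-1.35,0],[0.259,-0.038,0,0.01,0.1,-1.62,0],[0.259,-0.038,0,0.01,0.1,-1.62,0]]]'

```text
clock: 18.03
tool_pos: [0.5492, 0.233, 0.1787]
orientation: [179.9, 15.1, -98.5]
force: [-0.9, 0.0, -1.3]
opening: 0.0108
```

```bash
python3 avg.py 3
```

```text
18.1833 [0.5497 0.2333 0.1791] [-180.    14.9  -98.4] [-0.43 -0.25 -1.28] [-1.003  0.218  0.005]
[0.0003 0.0003 0.0002] [0.35 0.41 0.55]
```

Request:
arm_command --targets '[[[0.043,-0.006,0,0.01,0.08,-0.27,0],[0.086,-0.013,0,0.02,0.17,-0.5,0],[0.086,-0.013,0,0.02,0.17,-0.5,0],[0.086,-0.013,0,0.02,0.17,-0.5,0]]]'

```text
clock: 18.52
tool_pos: [0.55, 0.2353, 0.174]
orientation: [180.0, 19.9, -98.4]
force: [0.7, -0.7, -1.2]
opening: 0.0109
```

```bash
python3 avg.py 3
python3 - <<'E'
from h import *
s=ctrl.snapshot("side");cv2.imwrite("pics/side6.png",s)
u,v=proj("side",[.554,.25,.19]).astype(int)
cv2.imwrite("pics/c9.png",cv2.resize(s[v-28:v+28,u-35:u+35],None,fx=10,fy=10,interpolation=cv2.INTER_CUBIC))
E
```

```text
18.6667 [0.5501 0.2356 0.1742] [-180.    19.9  -98.4] [-0.33 -0.12 -1.26] [-1.276  0.305 -0.009]
[0.0001 0.0002 0.0001] [0.66 0.52 0.56]
```

View pics/c9.png

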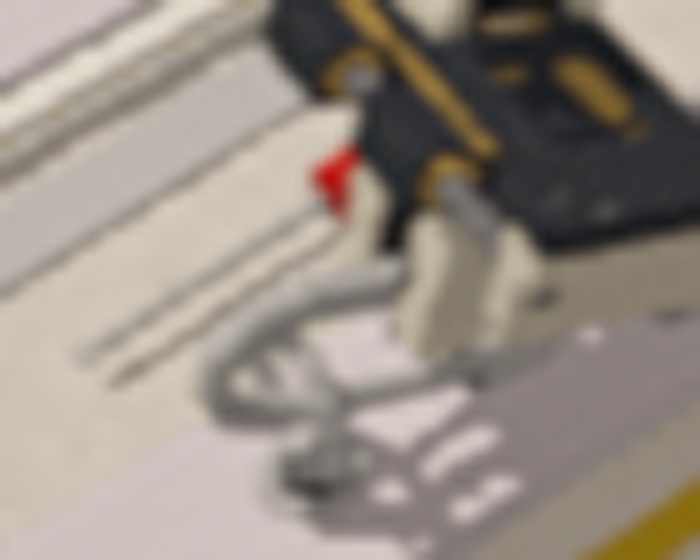

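The view shows the hook around the ring wire at crop (300,390), with the gate bar shut below and the hinge pin at (475,375). Now I'll lower gently until it touches.

Request:
arm_command --targets '[[[0,0,0,0,0,-0.05,0],[0,0,0,0,0,-0.1,0],[0,0,0,0,0,-0.15,0],[0,0,0,0,0,-0.15,0]]]'

```text
clock: 19.05
tool_pos: [0.5498, 0.2358, 0.1725]
orientation: [180.0, 20.0, -98.4]
force: [0.2, -0.1, -0.6]
opening: 0.0109
```

```bash
python3 avg.py 3
```

```text
19.2 [0.5498 0.2357 0.1725] [-180.    20.   -98.4] [ 0.32  0.17 -0.88] [-1.195  0.336  0.011]
[0.     0.0001 0.    ] [0.66 0.25 0.48]
```

Request:
arm_command --targets '[[[0,0,0,0,0,-0.05,0],[0,0,0,0,0,-0.1,0],[0,0,0,0,0,-0.1,0]]]'

```text
clock: 19.45
tool_pos: [0.5501, 0.2357, 0.1719]
orientation: [-180.0, 20.0, -98.4]
force: [-0.9, -0.1, 2.9]
opening: 0.0108
```

```bash
python3 avg.py 3
```

```text
19.6 [0.5501 0.2357 0.1719] [-180.    20.   -98.4] [-0.85 -0.27  2.46] [-0.737  0.594  0.184]
[0. 0. 0.] [0.41 0.41 0.32]
```

Resting on the ring, with about 4 N of contact on the bow side by the moment. I'll ease a hair and open.

Request:
arm_command --targets '[[[0,0,0,0,0,0.03,0],[0,0,0,0,0,0.03,0.13],[0,0,0,0,0,0.03,0.16],[0,0,0,0,0,0.03,0.2],[0,0,0,0,0,0.03,0.25],[0,0,0,0,0,0.03,0.3],[0,0,0,0,0,0.03,0.35],[0,0,0,0,0,0.03,0.35]]]'

```text
clock: 20.27
tool_pos: [0.5498, 0.2356, 0.1717]
orientation: [180.0, 20.0, -98.4]
force: [-0.4, -0.4, -0.3]
opening: 0.0298
```

```bash
python3 avg.py 3;  python3 - <<'E'
from h import *
print(ctrl.get_obs()['opening'])
s=ctrl.snapshot("side");cv2.imwrite("pics/side7.png",s)
u,v=proj("side",[.554,.25,.19]).astype(int)
cv2.imwrite("pics/c10.png",cv2.resize(s[v-28:v+28,u-35:u+35],None,fx=10,fy=10,interpolation=cv2.INTER_CUBIC))
E
```

```text
20.4167 [0.5498 0.2356 0.1717] [180.   20.  -98.4] [-0.33 -0.16 -0.31] [-1.117  0.233  0.006]
[0. 0. 0.] [0.26 0.16 0.06]
0.03062336737161702
```

View pics/c10.png

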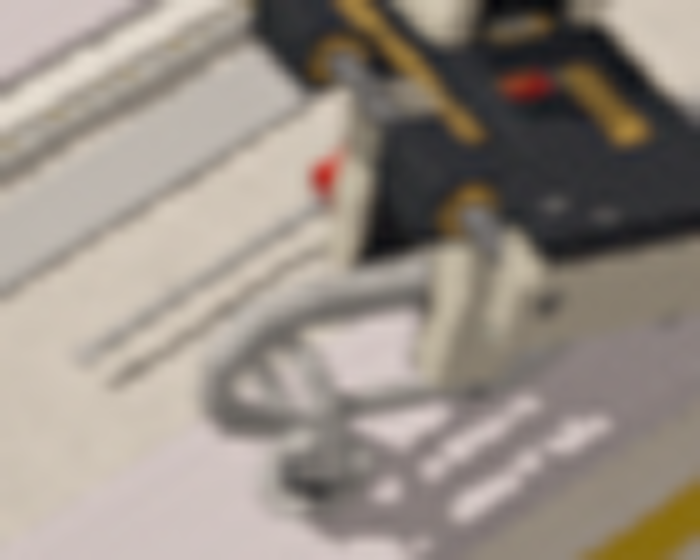

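The hook stays put on the ring with the fingers open and no force on the tool. I'll retreat along the tool axis.

Request:
arm_command --targets '[[[0,0,0,-0.03,-0.17,0.47,0.35],[0,0,0,-0.08,-0.51,1.41,0.35],[0,0,0,-0.15,-1.0,2.8,0.35],[0,0,0,-0.25,-1.7,4.7,0.35],[0,0,0,-0.4,-2.5,7,0.35],[0,0,0,-0.5,-3.4,9.4,0.35],[0,0,0,-0.6,-4.1,12,0.35],[0,0,0,-0.6,-4.1,15,0.35]]]'

```text
clock: 21.13
tool_pos: [0.5432, 0.193, 0.3235]
orientation: [180.0, 20.0, -98.5]
force: [0.7, 0.3, -0.2]
opening: 0.0305
```

```bash
python3 avg.py 5;  python3 - <<'E'
from h import *
s=ctrl.snapshot("side");cv2.imwrite("pics/side8.png",s)
u,v=proj("side",[.554,.25,.19]).astype(int)
cv2.imwrite("pics/c11.png",cv2.resize(s[v-28:v+28,u-35:u+35],None,fx=10,fy=10,interpolation=cv2.INTER_CUBIC))
E
```

```text
21.3833 [0.5446 0.194  0.3259] [-180.    20.   -98.4] [0.52 0.05 0.88] [-1.044  0.135 -0.055]
[0.0011 0.0005 0.0032] [1.01 0.23 3.21]
```

View pics/c11.png

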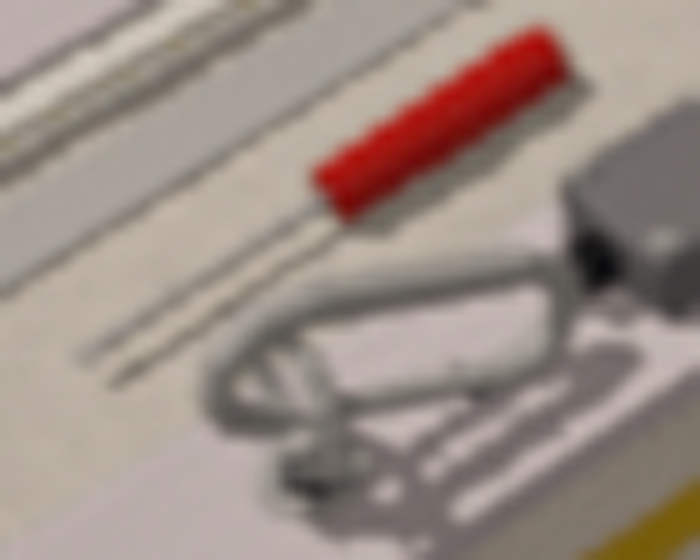

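The hook is clipped round the ring wire at crop (300,390), its gate bar shut and its tail resting on the sign top. The gripper is clear and nothing else has moved, so I'm handing in.

```bash
python3 avg.py 6; python3 -c "
from plant import ctrl
print(ctrl.close_job())"
```

```text
21.7333 [0.5435 0.1945 0.321 ] [179.9  19.9 -98.4] [ 0.11  0.37 -0.05] [-1.115  0.254  0.009]
[0.0001 0.0001 0.0002] [0.87 0.26 0.57]
the job is handed in; nothing more can be done
None
```

The steel hook is clipped on the free eye bolt with its gate shut, and I handed the job in at about 22 s.

- **Clipping on:** I pushed the gate against the ring by feel to its hard stop, which came after about 24 mm. The highest reading on the eye was about 14 to 15 N, under the 18 N limit. I then slid the hook about 16 mm until the gate snapped shut and the forces fell back to free.
- **Tug:** The averaged pull was about 7 N net. I then held it slightly harder, and one noisy reading came to about 10 N net (11.6 N on the sensor, including the hook's weight), so the tug may have just touched or slightly passed the top of the 6 to 10 N range.
- **Setting down:** I lowered the hook, tilted about 20° tail down, until it touched the ring at about 4 N, then opened the fingers.
- **Last checks:** The last picture shows the ring inside the closed hook and the hook's tail on or just above the sign top, close to the driver box. The gripper is clear with about 0 N on the tool. The screwdriver looked undisturbed. I did not re-check the other small things in a wider picture, but the arm did not go down near any of them. The grip was taken close to the hook's middle, not clearly toward the hinge as suggested, and it held.

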